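Load the turntable label unwinder

TASK

Load the roll of round red seals on the blue turntable unwinder: slide the orange core adapter down the spindle with its flange at the bottom, then the seal roll over the adapter, then the aluminium guide disc with its black knob up, and last the steel drag weight over the knob. Each part must sit fully down and level on the one below it before the next goes on. Leave the green wide-core adapter and the tea bottle where they are.

Things in the scene. Friction and masses are not known exactly. Their poses are not given: they have to be found in the camera images.
- spindle_seat (a point): blue turntable unwinder (fixed), black platter 104 mm across (free to turn), upright steel spindle at its centre. Point on the spindle axis at the platter's top, 30 mm above the table; z up. Spindle 14 mm thick, 56 mm tall above the point, its last 12 mm tapering to a 4 mm tip. Towards this frame's -x two posts (74 mm above the table) and a blade stand 88 and 128 mm from the axis.
- adapter_center (a point): orange plastic core adapter, upright: tube 31 mm in outside diameter, 36 mm high in all, top edge bevelled, with a flange 44 mm across and 4 mm thick at its foot; bore 18 mm right through. Point at its centre, 18 mm above its underside; z up the bore. Seated, its flange lies on the platter and this point is 18 mm above spindle_seat. 35 g.
- seal_roll_center (a point): roll of round red seals on white backing, 66 mm across, 36 mm high, lying flat; core hole about 36 mm across right through. Point at its centre, 18 mm above its underside; z along its hole. Seated, it surrounds the adapter, lies on the adapter's flange, and this point is 22 mm above the spindle_seat. About 110 g.
- guide_disc_center (a point): aluminium disc 84 mm across, 4 mm thick, with a black ribbed knob 28 mm in diameter at its centre, 30.5 mm high in all, top edge bevelled. Blind bore of 18 mm, 26 mm deep, from below. Lies knob up. Point on its axis, 15 mm above its underside; z up. Grasp the knob. Seated on the roll, this point is 55 mm above spindle_seat. 70 g.
- drag_weight_center (a point): drag weight: plain steel ring, 56 mm across, 30 mm high, hole 35 mm right through, lying flat, dark bands round it. Point at its centre, 15 mm above its underside; z along its hole. Seated, it surrounds the knob, lies on the guide disc, and this point is 59 mm above the spindle_seat. About 0.28 kg.
- wide_adapter_center (a point): green wide-core adapter (not needed, to be left alone): spoked sleeve with a 92 mm flange and a 74 mm tube, 40 mm high; point at its centre, 20 mm up. Standing round the work: a carton stack 0.4 m tall at the back right (x over 0.55, y under 0), a carton 0.1 m high at the back (x over 0.69), and a grey cable up to 17 mm high lying between the parts.
- tea_bottle_center (a point): small amber tea bottle, bystander, 63 mm across, 146 mm high; point at its centre, 73 mm up.
Mind the look-alikes: they are no part of the job. Several things look just like the part that bears adapter_center: the one meant starts farthest to the robot's left.

How it is judged:
By the outcome, as a careful person would: the job done as asked, in the order asked, and still so for the second after the job is handed in, with the robot touching nothing.
It also fails if it takes over 106 s, if anything falls off the work surface, if the arm or the gripper's body presses on something with over 40 N, if the wrist force passes 120 N, or if a joint passes its speed limit or range.

ROBOT

A 7-joint arm with a two-finger parallel gripper is mounted at the origin on the work surface; the furniture and walls round the work are solid. World frame = base frame: x ahead of the robot, y to its left, z up, the work surface at z = 0. Lengths are in m, angles in rad, forces in N, time in s.
With the tool pointing down it reaches from about 0.4 to 0.85 m from the base axis. Payload 10.4 kg.
Tool frame: the origin (TCP) lies midway between the tips of the shut fingers; the grasp point (between the pads) lies 19 mm behind it; z points along the fingers, y is the line along which they close (so a half turn about z gives the same grasp; the last joint's range is limited). The gripper opens to 87 mm and grips with 3 to 60 N. Pads are 19 mm wide; open, the fingers measure 117 mm over their backs; the gripper's body (75 mm by 190 mm) begins 51 mm behind the grasp point.
Start: joints at [1.21, 0.332, -0.065, 1.46, 0.022, 1.35, -0.088], TCP at [0.207, -0.59, 0.196] pointing down, gripper open.
Joint ranges: [-2.6, 2.6], [-0.5, 2.12], [-1.47, 1.34], [0.16, 2.42], [-1.27, 4.41], [0.06, 2.06], [-2.6, 2.6]. Speed limits (rad/s): [2.22, 2.22, 2.79, 2.79, 3.14, 3.14, 3.14].

INTERFACE

Orientations are given as a unit quaternion [x, y, z, w].
In Python, from bench import r gives the robot as it stands.
- The arm moves only by the tool arm_command, never from a script. Its arguments are lists of equal length, an entry for each row: "xyz": the shift along the world's x, y, z in m, a list of three; "rot": the turn, a rotation vector about the world's x, y, z in rad, a list of three. In form: {"xyz": [[tx, ty, tz], ...], "rot": [[ax, ay, az], ...]}. A call has 1 to 20 rows; each row is the pose to reach, as a shift and turn from the pose commanded when the call began; what a row does not reach only later rows make up. A row lasts 1/12 s, in which the tool goes at most 41.7 mm and 7.16 degrees, less where a joint would pass 70% of its speed; a pose out of reach is approached as far as the arm can. A call with a gripper value outside its range is refused whole. "grip" is the opening, from 0 (shut) to 1 (fully open), set as the call begins (left out, the last holds). The fingers move at their own pace and stop on an object; "squeeze" is the grip in N (left out, the last holds). Time passes only in rows, so rows that repeat a pose let the fingers close. It gives the time, the measured TCP pose, the force, the opening and the grip force at its end, in the units of the state.
- r.read_state(): the state, without advancing time (a new reading comes with each control period).
- r.camera(name): name is "scene" or "top" or "wrist"; returns the picture (480x640x3 uint8, red, green, blue); there is no depth.
- r.camera_model(name): a dict with "fx", "fy", "cx", "cy" (pixels), "T" (4x4, takes a point from camera to world coordinates). Camera axes: x right, y up, looking along -z (the intrinsics and any distortion apply to the point x, -y, -z); pixel columns grow to the right and rows downward; lengths in m; the calibration is good to about 2 mm. A picture is of the moment at which its call begins: read the wrist's pose just before it. camera_model takes no time and is no camera call; for the wrist camera it gives the pose at the moment of the call.
- r.close_job(): hands the job in; it is judged then, once.
Trained networks look in the newest picture that a camera, given by its name, has taken for a name from the list of things; names that differ only in an ending like _2 or _b are one class to them, and where a whole thing is asked for, a point or a joint stands for the part that bears it (a point fixed in the world has none). Each returns a list of dicts, best first, with "conf" (0 to 1); they miss things now and then, are a little off and sometimes report something else, mostly with a low value. They report only what shows in the picture. A call takes as long as a camera call. They do not tell look-alikes from the thing itself.
- r.look_for(label, camera): "at" ([x, y, z] in m, in the coordinates of the camera as it stood for that picture, good to about 4 mm: the middle of the surface that is visible of it).
- r.spot_point(label, camera): "at" ([x, y, z] in m, in the coordinates of the camera as it stood for that picture, good to about 4 mm: a listed point, or the origin of a listed thing).
The state is a dict: "time": time; "joint_positions": joint angles; "joint_vel": joint speeds; "joint_torque": joint torques, N m; "ee_pos": TCP position; "eef_rot": TCP orientation; "ft_force": force on the tool from outside, world axes, zero at the start; "torque": the same for the moment, N m; "width": finger opening in m; "grip_force": force on a finger pad.
Only numpy, scipy, OpenCV 4.12 (cv2) and the standard library are available. Lean on these libraries where they do the work, as an engineer would, in place of code of your own. Each camera call takes 0.05 s, during which the arm holds its last target. There are 200 camera calls.

## Working session

There is one attempt and no reset: what is moved stays moved. The work goes in short steps, Python scripts to look and compute and a tool call to move; the robot and the scene stay as the last step left them, time stands still between calls to the robot, and variables do not carry over. Pictures are saved under pics/ and viewed, at most 14 in all, crops included, and the job is handed in when it is done.

Besides the shell and the picture viewer there is one more tool, called after "Request:" as name(argument=value, ...) on one line, values as JSON. arm_command: Moves the arm, as the interface text tells. Its arguments: {"type":"object","properties":{"xyz":{"type":"array"},"rot":{"type":"array"},"grip":{"type":"number"},"squeeze":{"type":"number"}},"required":["xyz","rot"]}

```bash
ls; mkdir -p pics
cat > h.py <<'E'
import numpy as np, cv2
from bench import r
NAMES=["spindle_seat","adapter_center","seal_roll_center","guide_disc_center","drag_weight_center","wide_adapter_center","tea_bottle_center"]
def w(cam,p,T=None):
    T=np.array(r.camera_model(cam)["T"]) if T is None else T
    return (T@np.r_[p,1])[:3]
def pix(cam,P):
    m=r.camera_model(cam);q=np.linalg.inv(np.array(m["T"]))@np.r_[P,1]
    return np.round([m["cx"]+m["fx"]*q[0]/-q[2], m["cy"]+m["fy"]*-q[1]/-q[2]])
def spots(cam,names=NAMES,f="spot_point",mn=0.2):
    for n in names:
        for d in getattr(r,f)(n,cam):
            if d["conf"]>mn:
                P=w(cam,d["at"]); print(cam,n,round(d["conf"],2),np.round(P,4),pix(cam,P))
def save(cam,name):
    im=r.camera(cam); cv2.imwrite("pics/"+name,cv2.cvtColor(im,cv2.COLOR_RGB2BGR)); return im
E
python3 - <<'E'
from h import *
print(r.read_state()); 
for c in ("scene","top"):
    m=r.camera_model(c); print({k:(np.round(v,3).tolist()) for k,v in m.items() if k!="name"})
    save(c,c+"0.png"); spots(c)
E
```

```text
pics
{'time': 0.0, 'joint_positions': array([ 1.21040793,  0.33291402, -0.06471756,  1.46092761,  0.02157202,
        1.34991702, -0.08849947]), 'joint_vel': array([ 0.00048949, -0.00140787, -0.00097066,  0.00125973,  0.00134692,
       -0.00120986,  0.00284867]), 'joint_torque': array([-6.39777136e-05, -6.23257971e+01,  2.42911081e-02, -3.89888763e+01,
       -6.12619473e-02,  3.98468901e-02,  1.15164921e-04]), 'ee_pos': array([ 0.20699547, -0.58927103,  0.19503424]), 'eef_rot': array([ 9.85768317e-01,  1.68107951e-01, -1.40770975e-04, -7.22343845e-04]), 'ft_force': array([-0.16156276, -0.52188675, -1.32512206]), 'torque': array([0.0017317 , 0.01431785, 0.0242542 ]), 'grip_force': 0.0, 'width': 0.08748385910555669}
{'fx': 558.306, 'fy': 558.306, 'cx': 314.078, 'cy': 235.886, 'T': [[-0.524, 0.597, -0.607, -0.289], [-0.852, -0.367, 0.374, 0.602], [0.001, 0.713, 0.701, 0.985], [0.0, 0.0, 0.0, 1.0]]}
scene spindle_seat 0.82 [ 0.3568 -0.2953  0.0321] [484. 222.]
scene spindle_seat 0.73 [0.4262 0.0312 0.0162] [361. 259.]
scene adapter_center 0.8 [0.4965 0.229  0.0202] [273. 271.]
scene ad
[... 482 characters left out ...]
7.071, 'cy': 239.649, 'T': [[-0.006, 0.996, -0.083, 0.361], [-1.0, -0.007, -0.016, 0.08], [-0.017, 0.083, 0.996, 1.399], [0.0, 0.0, 0.0, 1.0]]}
top spindle_seat 0.87 [ 0.3545 -0.2909  0.0323] [452. 280.]
top adapter_center 0.51 [ 0.3405 -0.1345  0.019 ] [398. 285.]
top adapter_center 0.5 [0.4991 0.2293 0.02  ] [275. 233.]
top seal_roll_center 0.86 [0.4246 0.1371 0.0182] [306. 257.]
top guide_disc_center 0.85 [0.6124 0.1145 0.0142] [313. 195.]
top drag_weight_center 0.51 [0.4226 0.0321 0.0139] [341. 258.]
top wide_adapter_center 0.88 [0.3784 0.3518 0.0192] [234. 273.]
top tea_bottle_center 0.82 [0.5854 0.473  0.0751] [189. 202.]
top tea_bottle_center 0.48 [ 0.3568 -0.2957  0.0347] [454. 279.]
```

View pics/scene0.png

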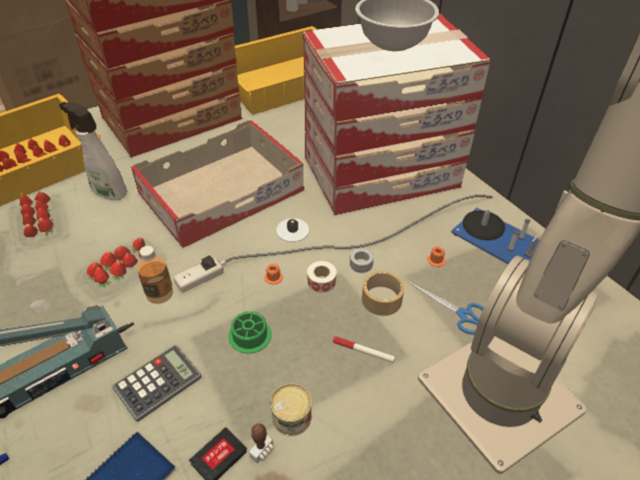

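View pics/top0.png

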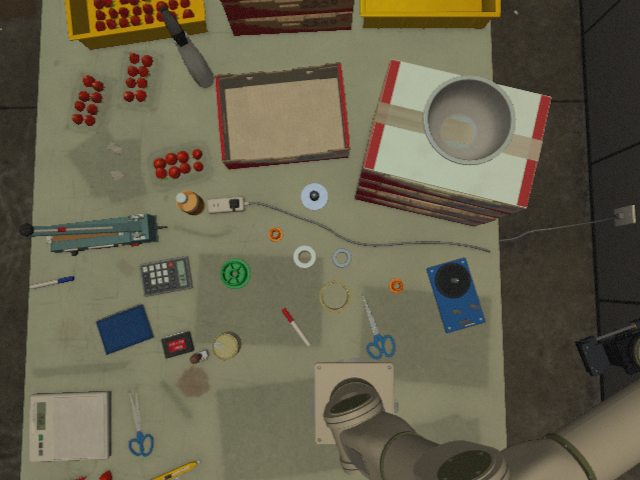

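Candidates for the adapter: orange parts at scene (273,271), y≈+0.23, and scene (435,256), y≈-0.13. There is also the green wide adapter at (249,330), which is not wanted. I choose (273,271), top (275,233), because it is farthest left. Posts of the unwinder stand toward the robot base. The tan tape ring at (382,292) is a look-alike of the roll or weight. The white roll is at (321,278), the weight at (361,259) and the disc at (292,228).

Request:
arm_command(xyz=[[0.01, 0.03, 0.02], [0.02, 0.06, 0.03], [0.035, 0.1, 0.03], [0.05, 0.14, 0.03], [0.06, 0.175, 0.03], [0.075, 0.21, 0.03], [0.09, 0.245, 0.03], [0.1, 0.28, 0.03], [0.11, 0.3, 0.03], [0.11, 0.3, 0.03]], rot=[[0, 0, -0.05], [0, 0, -0.1], [0, 0, -0.15], [0, 0, -0.2], [0, 0, -0.25], [0, 0, -0.3], [0, 0, -0.338], [0, 0, -0.338], [0, 0, -0.338], [0, 0, -0.338]])

```text
time: 1.63
ee_pos: [0.3195, -0.2856, 0.2265]
eef_rot: [1.0, 0.003, 0.001, 0.0]
ft_force: [1.2, -0.7, -0.0]
width: 0.087
grip_force: 0.0
```

Run:
```python
from h import *
s=r.read_state(); print(s["time"],s["ee_pos"],s["eef_rot"],s["joint_positions"])
m=r.camera_model("wrist"); print(np.round(m["T"],3).tolist(),m["fx"],m["cx"],m["cy"],[k for k in m])
save("wrist","w1.png"); spots("wrist")
```

```text
1.6333 [ 0.31951315 -0.28558152  0.22651243] [9.99994910e-01 3.11732190e-03 5.51299380e-04 3.97524217e-04] [ 0.93792165 -0.10920258 -0.28948549  1.88061927 -0.03183037  1.36440817
 -0.90801242]
[[0.006, 0.956, 0.292, 0.401], [-1.0, 0.005, 0.002, -0.284], [-0.0, -0.292, 0.956, 0.417], [0.0, 0.0, 0.0, 1.0]] 374.1079020806898 319.8348226094453 234.99320260506784 ['fx', 'fy', 'cx', 'cy', 'T']
wrist spindle_seat 0.82 [ 0.3539 -0.2933  0.0303] [324. 166.]
wrist adapter_center 0.89 [ 0.3405 -0.1312  0.0223] [169. 178.]
wrist drag_weight_center 0.89 [0.4249 0.0279 0.0167] [ 2. 93.]
```

View pics/w1.png

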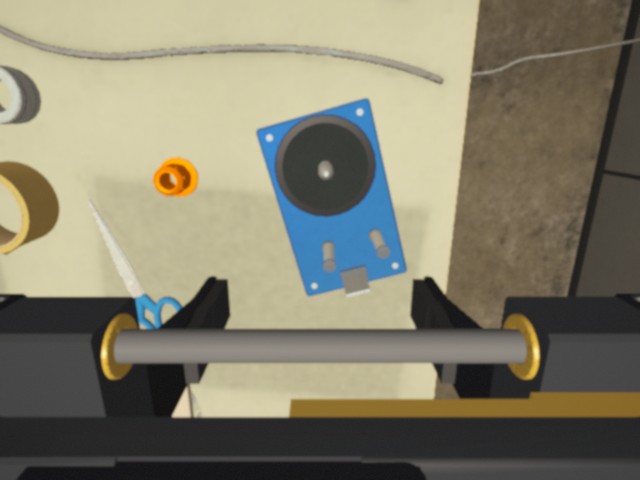

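The wrist view shows the platter centred at about (325,166), the spindle tip at (326,172) and the posts at (329,257) and (379,243). The unwanted right-hand adapter is at (175,178). Next I'll measure the spindle, then go to the left adapter.

```bash
cat >> h.py <<'E'
def ray(cam,uv,z,T=None):
    m=r.camera_model(cam);T=np.array(m["T"]) if T is None else T
    uv=np.atleast_2d(uv).astype(float)
    d=np.c_[(uv[:,0]-m["cx"])/m["fx"],-(uv[:,1]-m["cy"])/m["fy"],-np.ones(len(uv))]@T[:3,:3].T
    return T[:3,3]+d*((z-T[2,3])/d[:,2])[:,None]
def circ(P):
    from scipy.optimize import least_squares
    c0=np.r_[P[:,:2].mean(0),0.03]
    f=least_squares(lambda c:np.hypot(P[:,0]-c[0],P[:,1]-c[1])-c[2],c0,loss="soft_l1",f_scale=5e-4)
    return np.round(f.x,4),np.round(np.sqrt(np.mean(f.fun**2)),4)
E
python3 - <<'E'
from h import *
im=cv2.imread("pics/w1.png")
roi=np.zeros(im.shape[:2],np.uint8); cv2.circle(roi,(325,166),60,255,-1)
mask=((im.max(2)<85)&(roi>0)).astype(np.uint8)
c=max(cv2.findContours(mask,cv2.RETR_EXTERNAL,cv2.CHAIN_APPROX_NONE)[0],key=cv2.contourArea)
h=cv2.convexHull(c)[:,0]
print(cv2.fitEllipse(c)); 
for z in (.03,.026): print(z,circ(ray("wrist",c[:,0],z)))
for uv in [(325,171)]: print(ray("wrist",uv,.086))
print(pix("wrist",[.3554,-.293,.03]))
E
```

```text
((326.9658508300781, 168.73873901367188), (89.93292999267578, 93.86144256591797), 56.793853759765625)
0.03 (array([ 0.3491, -0.2967,  0.0465]), np.float64(0.0013))
0.026 (array([ 0.3486, -0.2968,  0.047 ]), np.float64(0.0013))
[[ 0.35561539 -0.29405118  0.086     ]]
[323. 164.]
```

Request:
arm_command(xyz=[[0.01, 0.04, 0], [0.02, 0.08, 0], [0.03, 0.12, 0], [0.04, 0.16, 0], [0.05, 0.2, 0], [0.06, 0.24, 0], [0.07, 0.28, 0], [0.075, 0.32, 0], [0.08, 0.355, 0], [0.085, 0.39, 0], [0.09, 0.42, 0], [0.09, 0.44, 0], [0.09, 0.44, 0], [0.09, 0.44, 0], [0.09, 0.44, 0]], rot=[[0, 0, 0], [0, 0, 0], [0, 0, 0], [0, 0, 0], [0, 0, 0], [0, 0, 0], [0, 0, 0], [0, 0, 0], [0, 0, 0], [0, 0, 0], [0, 0, 0], [0, 0, 0], [0, 0, 0], [0, 0, 0], [0, 0, 0]])

```text
time: 3.28
ee_pos: [0.4073, 0.1491, 0.2257]
eef_rot: [1.0, -0.001, -0.0, 0.0]
ft_force: [-0.1, -0.8, -0.3]
width: 0.0873
grip_force: 0.0
```

Run:
```python
from h import *
s=r.read_state(); print(s["time"],s["ee_pos"],s["eef_rot"],s["joint_positions"])
save("wrist","w2.png"); spots("wrist")
```

```text
3.2833 [0.40734451 0.14908862 0.22571851] [ 9.99999671e-01 -7.72484141e-04 -2.23046683e-04  1.04931040e-04] [ 0.60280661 -0.1074686  -0.9693121   1.84227541 -0.09049352  1.36161765
 -1.91726011]
wrist adapter_center 0.95 [0.4989 0.2367 0.0196] [233. 110.]
wrist adapter_center 0.92 [ 0.3382 -0.1296  0.0225] [569. 260.]
wrist seal_roll_center 0.75 [0.4287 0.1404 0.0209] [329. 180.]
wrist drag_weight_center 0.62 [0.4237 0.0327 0.017 ] [430. 184.]
wrist wide_adapter_center 0.75 [0.3772 0.3545 0.0191] [135. 226.]
```

View pics/w2.png

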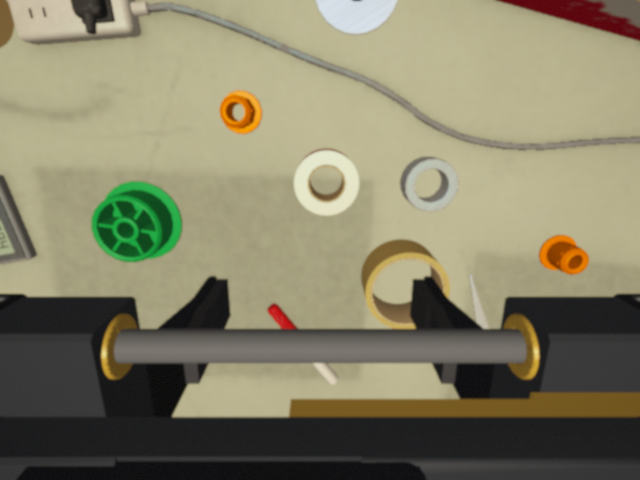

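The wrist view shows the left adapter at (240,112), the roll at (326,183), the weight at (430,184), the disc at (357,10) and the tan ring at (407,285). I go above the left adapter and turn the yaw by +0.7 to keep the joints away from their limits.

Request:
arm_command(xyz=[[0.015, 0.014, -0.015], [0.03, 0.028, -0.03], [0.045, 0.042, -0.045], [0.06, 0.056, -0.06], [0.075, 0.07, -0.075], [0.091, 0.083, -0.09], [0.091, 0.083, -0.1], [0.091, 0.083, -0.1], [0.091, 0.083, -0.1]], rot=[[0, 0, 0.117], [0, 0, 0.233], [0, 0, 0.35], [0, 0, 0.467], [0, 0, 0.583], [0, 0, 0.7], [0, 0, 0.7], [0, 0, 0.7], [0, 0, 0.7]])

```text
time: 4.43
ee_pos: [0.4975, 0.233, 0.1257]
eef_rot: [0.94, 0.342, -0.001, -0.0]
ft_force: [0.1, -0.0, 0.2]
width: 0.087
grip_force: 0.0
```

Run:
```python
from h import *
s=r.read_state(); print(s["time"],s["ee_pos"],s["eef_rot"],s["joint_positions"])
im=save("wrist","w3.png"); spots("wrist",NAMES[1:3])
a=im.astype(int);mask=((a[...,0]>180)&(a[...,2]<90)).astype(np.uint8)
cs,_=cv2.findContours(mask,cv2.RETR_CCOMP,cv2.CHAIN_APPROX_NONE)
for c in cs:
    if len(c)>40: print(len(c),cv2.boundingRect(c),circ(ray("wrist",c[:,0],.036)),circ(ray("wrist",c[:,0],.003)))
```

```text
4.4333 [0.49746813 0.23297635 0.12566889] [ 9.39724570e-01  3.41931628e-01 -6.96567988e-04 -9.52039176e-05] [ 0.34683697  0.40666386 -1.05493598  1.7117305   0.37115813  1.2439235
 -1.66845478]
wrist adapter_center 0.74 [0.4977 0.2303 0.0186] [322. 226.]
42 (531, 356, 8, 19) (array([0.5153, 0.0189, 0.0153]), np.float64(0.0013)) (array([ 0.5101, -0.0126,  0.0169]), np.float64(0.0015))
140 (296, 196, 50, 52) (array([0.5039, 0.2371, 0.0195]), np.float64(0.0008)) (array([0.4972, 0.2314, 0.0218]), np.float64(0.0009))
64 (309, 218, 24, 23) (array([0.4989, 0.2329, 0.009 ]), np.float64(0.0002)) (array([0.4917, 0.2268, 0.0101]), np.float64(0.0002))
80 (303, 204, 37, 18) (array([0.5037, 0.2369, 0.0133]), np.float64(0.0023)) (array([0.4971, 0.2312, 0.0149]), np.float64(0.0026))
```

View pics/w3.png

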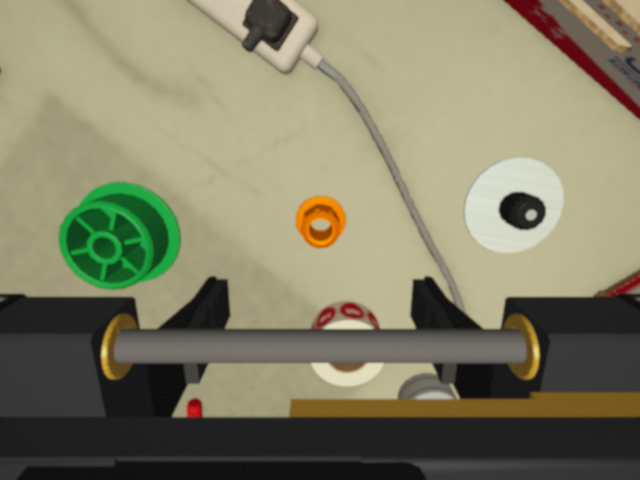

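The adapter is upright with its bore centre at about (321,230), under the tool. I descend and grip.

Request:
arm_command(xyz=[[0, 0, -0.025], [0, -0.001, -0.05], [0, -0.001, -0.075], [0, -0.001, -0.1], [0, -0.001, -0.112], [0, -0.001, -0.117], [0, -0.001, -0.117]], rot=[[0, 0, 0], [0, 0, 0], [0, 0, 0], [0, 0, 0], [0, 0, 0], [0, 0, 0], [0, 0, 0]])

```text
time: 5.17
ee_pos: [0.4982, 0.232, 0.0091]
eef_rot: [0.939, 0.343, -0.0, 0.0]
ft_force: [-0.1, -0.7, 0.2]
width: 0.087
grip_force: 0.0
```

Request:
arm_command(xyz=[[0, 0, 0], [0, 0, 0], [0, 0, 0], [0, 0, 0], [0, 0, 0], [0, 0, 0], [0, 0, 0], [0, 0, 0]], rot=[[0, 0, 0], [0, 0, 0], [0, 0, 0], [0, 0, 0], [0, 0, 0], [0, 0, 0], [0, 0, 0], [0, 0, 0]], grip=0.2, squeeze=20)

```text
time: 5.83
ee_pos: [0.4981, 0.2323, 0.0089]
eef_rot: [0.939, 0.343, 0.0, 0.0]
ft_force: [-0.6, 0.4, 0.5]
width: 0.0416
grip_force: 0.0
```

Request:
arm_command(xyz=[[0, 0, 0], [0, 0, 0], [0, 0, 0], [0, 0, 0]], rot=[[0, 0, 0], [0, 0, 0], [0, 0, 0], [0, 0, 0]])

```text
time: 6.17
ee_pos: [0.4984, 0.2325, 0.0093]
eef_rot: [0.939, 0.343, 0.0, 0.0]
ft_force: [-0.2, -0.2, 6.6]
width: 0.0196
grip_force: 3.0
```

Request:
arm_command(xyz=[[0, 0, 0.02], [0, 0, 0.05], [0, 0, 0.09], [0, 0, 0.12], [-0.01, -0.035, 0.13], [-0.02, -0.075, 0.13], [-0.03, -0.115, 0.13], [-0.04, -0.15, 0.13], [-0.05, -0.19, 0.13], [-0.06, -0.23, 0.13], [-0.07, -0.27, 0.13], [-0.08, -0.305, 0.13], [-0.09, -0.34, 0.13], [-0.1, -0.375, 0.13], [-0.11, -0.41, 0.13], [-0.12, -0.445, 0.13], [-0.13, -0.48, 0.13], [-0.14, -0.51, 0.13], [-0.143, -0.526, 0.13], [-0.143, -0.526, 0.13]], rot=[[0, 0, 0], [0, 0, 0], [0, 0, 0], [0, 0, 0], [0, 0, -0.06], [0, 0, -0.12], [0, 0, -0.18], [0, 0, -0.24], [0, 0, -0.3], [0, 0, -0.36], [0, 0, -0.42], [0, 0, -0.48], [0, 0, -0.54], [0, 0, -0.6], [0, 0, -0.65], [0, 0, -0.7], [0, 0, -0.7], [0, 0, -0.7], [0, 0, -0.7], [0, 0, -0.7]])

```text
time: 7.83
ee_pos: [0.3537, -0.2969, 0.1386]
eef_rot: [1.0, -0.003, -0.0, 0.0]
ft_force: [0.5, 0.1, 0.7]
width: 0.0174
grip_force: 0.0
```

Run:
```python
from h import *
s=r.read_state(); print(s["time"],s["ee_pos"],s["eef_rot"],s["joint_positions"],s["width"],s["grip_force"])
save("wrist","w4.png"); spots("wrist",NAMES[:2])
r.camera("scene"); spots("scene",NAMES[:2])
```

```text
7.8333 [ 0.35369189 -0.29689822  0.13861692] [ 9.99996618e-01 -2.59939767e-03 -8.37769732e-05  1.81776526e-05] [ 1.2401285   0.0557162  -0.65105316  1.92070198  0.0366879   1.17691263
 -1.00026075] 0.01744029431469815 0.0
wrist spindle_seat 0.82 [ 0.3566 -0.2846  0.0296] [311. 222.]
wrist adapter_center 0.66 [ 0.3419 -0.1254  0.0237] [125. 237.]
scene spindle_seat 0.62 [ 0.3557 -0.2944  0.0323] [484. 222.]
scene adapter_center 0.86 [0.4943 0.2284 0.0173] [274. 273.]
```

View pics/w4.png

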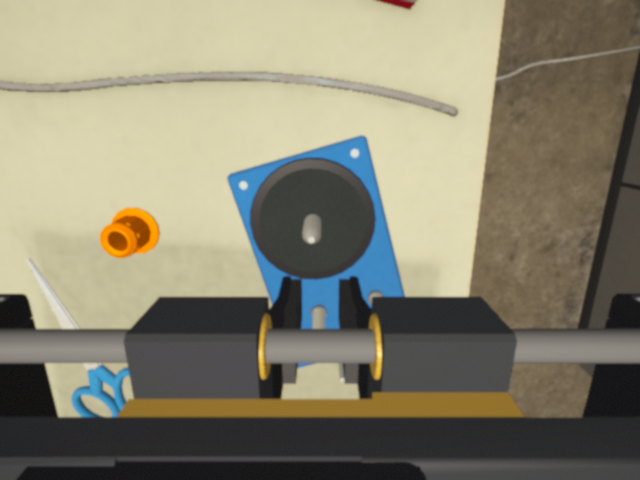

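The grip closed on nothing, because the width is 17 mm. I'll look at where the adapter is now.

Run:
```python
from h import *
im=save("scene","s2.png"); a=cv2.imread("pics/s2.png"); b=cv2.imread("pics/scene0.png")
cv2.imwrite("pics/crop2.png",np.hstack([cv2.resize(x[235:305,235:315],None,fx=5,fy=5,interpolation=2) for x in (b,a)]))
for z in (.036,.003):
  pass
```

```text
(no output)
```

View pics/crop2.png

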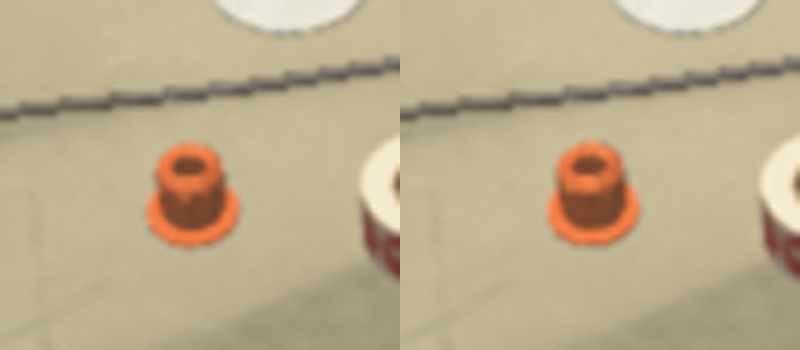

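The adapter stands where it was, upright, so the tips may have passed above it. I'll check where the finger tips really are compared with the reported TCP.

Run:
```python
from h import *
p=r.read_state()["ee_pos"]; print(p)
out=[]
for c in("scene","top"):
    f=cv2.imread("pics/s2.png") if c=="scene" else cv2.cvtColor(r.camera(c),cv2.COLOR_RGB2BGR)
    u=pix(c,p).astype(int);print(c,u)
    k=cv2.resize(f[u[1]-40:u[1]+40,u[0]-40:u[0]+40],(400,400),interpolation=cv2.INTER_CUBIC)
    cv2.circle(k,(200,200),4,(0,0,255),-1); out.append(k)
    for dz in(.019,.07):
        v=(pix(c,p+[0,0,dz])-u)*5+200; cv2.circle(k,tuple(int(t) for t in v),4,(255,0,255),-1)
cv2.imwrite("pics/crop3.png",np.hstack(out))
```

```text
[ 0.35571714 -0.29273081  0.13900147]
scene [493 189]
top [464 280]
```

View pics/crop3.png

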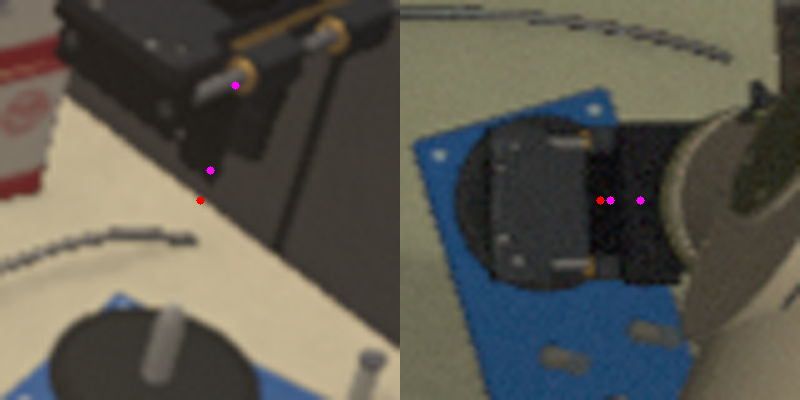

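In the scene crop the real tips sit about 19 mm above the reported TCP. They meet at around (225,168), while the red TCP dot is at (200,200). That explains why the grip slid off the bevel, so I return, check and feel my way lower.

Request:
arm_command(xyz=[[0.01, 0.035, 0], [0.02, 0.075, 0], [0.03, 0.115, 0], [0.04, 0.15, 0], [0.05, 0.19, 0], [0.06, 0.23, 0], [0.07, 0.27, 0], [0.08, 0.305, 0], [0.09, 0.34, 0], [0.1, 0.375, 0], [0.11, 0.41, 0], [0.12, 0.445, 0], [0.13, 0.48, 0], [0.14, 0.51, 0], [0.142, 0.525, -0.01], [0.142, 0.525, -0.01], [0.142, 0.525, -0.01]], rot=[[0, 0, 0.06], [0, 0, 0.12], [0, 0, 0.18], [0, 0, 0.24], [0, 0, 0.3], [0, 0, 0.36], [0, 0, 0.42], [0, 0, 0.48], [0, 0, 0.54], [0, 0, 0.6], [0, 0, 0.65], [0, 0, 0.7], [0, 0, 0.7], [0, 0, 0.7], [0, 0, 0.7], [0, 0, 0.7], [0, 0, 0.7]], grip=0.75)

```text
time: 9.65
ee_pos: [0.4962, 0.2326, 0.1284]
eef_rot: [0.939, 0.344, -0.001, -0.0]
ft_force: [0.2, -0.3, 0.9]
width: 0.0651
grip_force: 0.0
```

```bash
cat >> h.py <<'E'
def adapter(im,zs=(.036,.003)):
    a=im.astype(int);mask=((a[...,0]>180)&(a[...,2]<90)).astype(np.uint8)
    for c in cv2.findContours(mask,cv2.RETR_CCOMP,cv2.CHAIN_APPROX_NONE)[0]:
        if len(c)>55: print(len(c),cv2.boundingRect(c),[circ(ray("wrist",c[:,0],z)) for z in zs])
E
python3 - <<'E'
from h import *
s=r.read_state(); print(s["time"],s["ee_pos"],s["width"])
adapter(save("wrist","w5.png")); spots("wrist",NAMES[1:2])
E
```

```text
9.65 [0.49624683 0.2325794  0.12844408] 0.06505071517164984
138 (298, 194, 49, 52) [(array([0.5037, 0.2356, 0.0193]), np.float64(0.0008)), (array([0.4973, 0.23  , 0.0215]), np.float64(0.0009))]
64 (310, 216, 24, 23) [(array([0.4988, 0.2316, 0.009 ]), np.float64(0.0002)), (array([0.4918, 0.2255, 0.0101]), np.float64(0.0002))]
79 (305, 202, 36, 17) [(array([366.5247, 225.1431, 429.5901]), np.float64(0.0033)), (array([0.4969, 0.2297, 0.0147]), np.float64(0.0024))]
wrist adapter_center 0.86 [0.4999 0.2324 0.0176] [321. 219.]
```

Request:
arm_command(xyz=[[0.001, 0, -0.03], [0.001, 0, -0.065], [0.001, 0, -0.1], [0.001, 0, -0.12], [0.001, 0, -0.126], [0.001, 0, -0.128], [0.001, 0, -0.128]], rot=[[0, 0, 0], [0, 0, 0], [0, 0, 0], [0, 0, 0], [0, 0, 0], [0, 0, 0], [0, 0, 0]])

```text
time: 10.33
ee_pos: [0.4989, 0.2309, 0.002]
eef_rot: [0.94, 0.342, 0.001, 0.0]
ft_force: [1.3, 0.0, -0.0]
width: 0.065
grip_force: 0.0
```

Request:
arm_command(xyz=[[0, 0, -0.002], [0, 0, -0.004], [0, 0, -0.004]], rot=[[0, 0, 0], [0, 0, 0], [0, 0, 0]])

```text
time: 10.58
ee_pos: [0.4988, 0.2313, -0.0024]
eef_rot: [0.939, 0.343, 0.001, 0.0]
ft_force: [0.4, 0.2, -0.1]
width: 0.0654
grip_force: 0.0
```

Request:
arm_command(xyz=[[0, 0, -0.003], [0, 0, -0.006], [0, 0, -0.0085], [0, 0, -0.0085]], rot=[[0, 0, 0], [0, 0, 0], [0, 0, 0], [0, 0, 0]])

```text
time: 10.92
ee_pos: [0.4978, 0.2311, -0.0122]
eef_rot: [0.939, 0.343, -0.0, 0.0]
ft_force: [0.9, -0.2, 0.0]
width: 0.0652
grip_force: 0.0
```

Request:
arm_command(xyz=[[0, 0, 0], [0, 0, 0], [0, 0, 0], [0, 0, 0], [0, 0, 0], [0, 0, 0], [0, 0, 0], [0, 0, 0], [0, 0, 0]], rot=[[0, 0, 0], [0, 0, 0], [0, 0, 0], [0, 0, 0], [0, 0, 0], [0, 0, 0], [0, 0, 0], [0, 0, 0], [0, 0, 0]], grip=0.2, squeeze=20)

```text
time: 11.67
ee_pos: [0.4982, 0.2313, -0.0116]
eef_rot: [0.939, 0.343, 0.0, 0.0]
ft_force: [-0.6, -0.6, 0.5]
width: 0.0303
grip_force: 20.0
```

Gripped at 30 mm with 20 N. I lift and go over the spindle.

Request:
arm_command(xyz=[[0, 0, 0.02], [0, 0, 0.05], [0, 0, 0.09], [0, 0, 0.12], [-0.01, -0.035, 0.13], [-0.02, -0.075, 0.13], [-0.03, -0.115, 0.13], [-0.04, -0.15, 0.13], [-0.05, -0.19, 0.13], [-0.06, -0.23, 0.13], [-0.07, -0.27, 0.13], [-0.08, -0.305, 0.13], [-0.09, -0.34, 0.13], [-0.1, -0.375, 0.13], [-0.11, -0.41, 0.13], [-0.12, -0.445, 0.13], [-0.13, -0.48, 0.13], [-0.14, -0.51, 0.13], [-0.1425, -0.5245, 0.125], [-0.1425, -0.5245, 0.12]], rot=[[0, 0, 0], [0, 0, 0], [0, 0, 0], [0, 0, 0], [0, 0, -0.06], [0, 0, -0.12], [0, 0, -0.18], [0, 0, -0.24], [0, 0, -0.3], [0, 0, -0.36], [0, 0, -0.42], [0, 0, -0.48], [0, 0, -0.54], [0, 0, -0.6], [0, 0, -0.65], [0, 0, -0.7], [0, 0, -0.7], [0, 0, -0.7], [0, 0, -0.7], [0, 0, -0.7]])

```text
time: 13.33
ee_pos: [0.3544, -0.2964, 0.108]
eef_rot: [1.0, -0.003, 0.0, 0.0]
ft_force: [-0.5, 0.3, -0.1]
width: 0.0304
grip_force: 20.0
```

Request:
arm_command(xyz=[[0, 0, 0], [0, 0, 0], [0, 0, 0]], rot=[[0, 0, 0], [0, 0, 0], [0, 0, 0]])

```text
time: 13.58
ee_pos: [0.3564, -0.2918, 0.1085]
eef_rot: [1.0, 0.001, 0.0, -0.0]
ft_force: [-0.3, 0.8, -0.4]
width: 0.0304
grip_force: 20.0
```

Run:
```python
from h import *
s=r.read_state(); print(s["time"],s["ee_pos"],s["eef_rot"],s["joint_positions"],s["width"],s["grip_force"])
im=save("wrist","w6.png"); spots("wrist",NAMES[:2])
f=cv2.cvtColor(r.camera("scene"),cv2.COLOR_RGB2BGR); spots("scene",NAMES[:2])
cv2.imwrite("pics/c6.png",np.hstack([cv2.resize(f[150:270,425:545],(400,400),interpolation=2),cv2.resize(cv2.imread("pics/w6.png")[140:340,220:420],(400,400),interpolation=2)]))
adapter(im,(s["ee_pos"][2]+.048,s["ee_pos"][2]+.012))
```

```text
13.5833 [ 0.35638809 -0.29181865  0.10852823] [ 9.99999429e-01  1.06783422e-03  4.87013347e-05 -7.59608171e-07] [ 1.28707747  0.09546028 -0.72229742  1.9569279   0.07021626  1.11384299
 -1.03263425] 0.030438651888543996 19.999984681780916
wrist spindle_seat 0.89 [ 0.3537 -0.2914  0.0332] [320. 238.]
wrist adapter_center 0.68 [ 0.3579 -0.2904  0.136 ] [317. 295.]
wrist adapter_center 0.64 [ 0.3405 -0.1278  0.0252] [108. 251.]
scene spindle_seat 0.97 [ 0.3553 -0.2962  0.0302] [485. 223.]
scene adapter_center 0.71 [ 0.3559 -0.2939  0.1388] [494. 189.]
scene adapter_center 0.6 [ 0.3397 -0.1258  0.0195] [436. 255.]
114 (229, 326, 8, 52) [(array([ 15.2703, 186.7502, 187.5993]), np.float64(0.0008)), (array([ 23.1071, 283.7052, 284.8628]), np.float64(0.001))]
65 (404, 323, 7, 30) [(array([ 0.3456, -0.309 ,  0.0211]), np.float64(0.0007)), (array([ 0.3224, -0.3132,  0.0264]), np.float64(0.0009))]
452 (279, 248, 82, 81) [(array([ 0.367 , -0.2924,  0.0145]), np.float64(0.0047)), (array([ 0.3492, -0.2925,  0.0181]), np.float64(0.0059))]
168 (85, 218, 66, 55) [(array([ 0.3891, -0.2113,  0.0121]), np.float64(0.0018)), (array([ 0.3769, -0.1908,  0.0152]), np.float64(0.0023))]
59 (93, 245, 22, 21) [(array([ 0.3854, -0.2048,  0.0042]), np.float64(0.0002)), (array([ 0.3722, -0.1826,  0.0052]), np.float64(0.0003))]
109 (102, 227, 39, 36) [(array([ 0.3905, -0.2141,  0.0065]), np.float64(0.0018)), (array([ 0.3786, -0.1942,  0.0081]), np.float64(0.0022))]
```

View pics/c6.png

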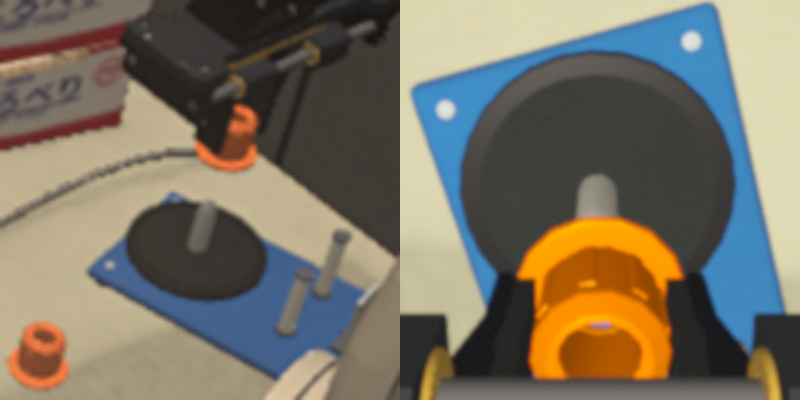

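The adapter is held level with its flange at the bottom. In the wrist crop the spindle column (597) lines up with the adapter (600). I lower it in stages.

Request:
arm_command(xyz=[[-0.0005, 0.001, -0.015], [-0.0005, 0.001, -0.025], [-0.0005, 0.001, -0.032], [-0.0005, 0.001, -0.038], [-0.0005, 0.001, -0.044], [-0.0005, 0.001, -0.048], [-0.0005, 0.001, -0.048]], rot=[[0, 0, 0], [0, 0, 0], [0, 0, 0], [0, 0, 0], [0, 0, 0], [0, 0, 0], [0, 0, 0]])

```text
time: 14.47
ee_pos: [0.3548, -0.2919, 0.0596]
eef_rot: [1.0, -0.0, -0.0, -0.0]
ft_force: [-0.5, -0.2, -0.5]
width: 0.0303
grip_force: 20.0
```

Request:
arm_command(xyz=[[0, 0, -0.01], [0, 0, -0.02], [0, 0, -0.03], [0, 0, -0.036], [0, 0, -0.04], [0, 0, -0.042], [0, 0, -0.042]], rot=[[0, 0, 0], [0, 0, 0], [0, 0, 0], [0, 0, 0], [0, 0, 0], [0, 0, 0], [0, 0, 0]])

```text
time: 15.05
ee_pos: [0.3551, -0.2919, 0.0184]
eef_rot: [1.0, -0.0, -0.0, -0.0]
ft_force: [1.2, -0.6, -0.1]
width: 0.0302
grip_force: 20.0
```

Request:
arm_command(xyz=[[0, 0, -0.001], [0, 0, -0.002], [0, 0, -0.002]], rot=[[0, 0, 0], [0, 0, 0], [0, 0, 0]])

```text
time: 15.3
ee_pos: [0.3556, -0.2923, 0.0176]
eef_rot: [1.0, -0.0, -0.0, 0.0]
ft_force: [-5.8, 5.8, 20.1]
width: 0.0304
grip_force: 20.0
```

Contact at the expected height. I release and go back towards the roll.

Request:
arm_command(xyz=[[0, 0, 0.001], [0, 0, 0.001], [0, 0, 0.001], [0, 0, 0.001], [0, 0, 0.001], [0, 0, 0.001]], rot=[[0, 0, 0], [0, 0, 0], [0, 0, 0], [0, 0, 0], [0, 0, 0], [0, 0, 0]], grip=1.0)

```text
time: 15.8
ee_pos: [0.3551, -0.2922, 0.0172]
eef_rot: [1.0, -0.0, -0.0, -0.0]
ft_force: [0.4, -0.6, 0.4]
width: 0.0623
grip_force: 0.0
```

Request:
arm_command(xyz=[[0, 0, 0.02], [0, 0, 0.05], [0, 0, 0.09], [0, 0, 0.11], [0.007, 0.04, 0.12], [0.014, 0.08, 0.12], [0.02, 0.12, 0.12], [0.027, 0.16, 0.12], [0.033, 0.2, 0.12], [0.04, 0.24, 0.12], [0.047, 0.28, 0.12], [0.053, 0.32, 0.12], [0.06, 0.36, 0.12], [0.066, 0.4, 0.12], [0.07, 0.42, 0.12], [0.07, 0.431, 0.12], [0.07, 0.431, 0.12], [0.07, 0.431, 0.12], [0.07, 0.431, 0.12]], rot=[[0, 0, 0], [0, 0, 0], [0, 0, 0], [0, 0, 0], [0, 0, 0.04], [0, 0, 0.08], [0, 0, 0.12], [0, 0, 0.16], [0, 0, 0.2], [0, 0, 0.24], [0, 0, 0.28], [0, 0, 0.32], [0, 0, 0.36], [0, 0, 0.4], [0, 0, 0.4], [0, 0, 0.4], [0, 0, 0.4], [0, 0, 0.4], [0, 0, 0.4]])

```text
time: 17.38
ee_pos: [0.4251, 0.1377, 0.1372]
eef_rot: [0.98, 0.198, -0.0, 0.0]
ft_force: [0.1, 0.3, -0.8]
width: 0.0868
grip_force: 0.0
```

Run:
```python
from h import *
s=r.read_state(); print(s["time"],s["ee_pos"],s["eef_rot"],s["joint_positions"],s["width"])
im=save("wrist","w7.png"); spots("wrist",NAMES[2:5])
f=save("scene","s7.png"); spots("scene",NAMES[:4])
a=cv2.imread("pics/s7.png");b=cv2.imread("pics/w7.png")
cv2.imwrite("pics/c7.png",np.hstack([cv2.resize(a[170:270,425:525],(400,400),interpolation=2),cv2.resize(b[100:420,160:480],(400,400))]))
```

```text
17.3833 [0.42509986 0.13767389 0.137179  ] [ 9.80182793e-01  1.98094817e-01 -2.35965675e-04  2.82998149e-04] [ 0.86323886  0.0993403  -1.30043977  1.93670322  0.10399512  1.1807796
 -1.64761341] 0.08680767139732981
wrist seal_roll_center 0.64 [0.4277 0.1391 0.0206] [320. 218.]
wrist guide_disc_center 0.79 [0.6144 0.1106 0.0153] [454.   3.]
wrist drag_weight_center 0.64 [0.4213 0.0343 0.0167] [425. 267.]
scene spindle_seat 0.91 [ 0.3545 -0.295   0.0333] [485. 222.]
scene adapter_center 0.79 [ 0.3537 -0.2925  0.0472] [486. 219.]
scene adapter_center 0.59 [ 0.3426 -0.1287  0.0169] [436. 255.]
scene seal_roll_center 0.7 [0.4262 0.1428 0.0188] [321. 277.]
scene guide_disc_center 0.95 [0.6144 0.1146 0.0131] [291. 226.]
```

View pics/c7.png

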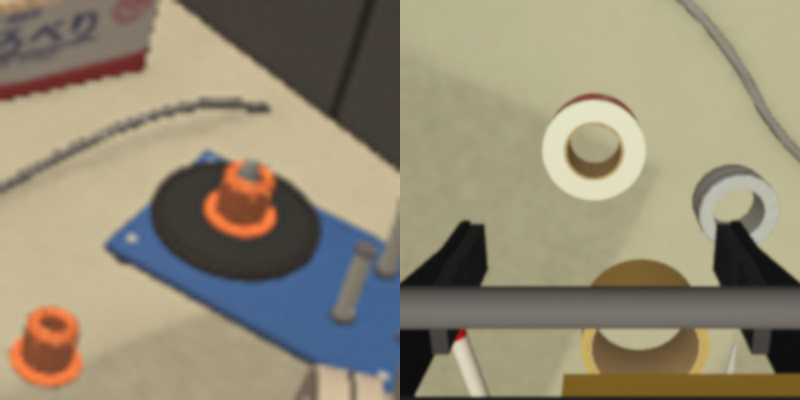

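The adapter is seated upright on the platter, with the spindle tip inside it at crop (248,168). The roll's top ring is centred at w7 (316,218). I measure the roll's centre while turning slightly to relieve joint 3.

```bash
cat >> h.py <<'E'
def rings(im,box,z,lo=190,bgr=False,minlen=60):
    x,y,w_,h_=box; g=im[y:y+h_,x:x+w_].astype(int); m=((g.min(2)>lo)).astype(np.uint8)
    for c in cv2.findContours(m,cv2.RETR_CCOMP,cv2.CHAIN_APPROX_NONE)[0]:
        if len(c)>minlen: print(len(c),np.add(cv2.boundingRect(c),[x,y,0,0]),circ(ray("wrist",c[:,0]+[x,y],z)))
E
python3 - <<'E'
from h import *
im=cv2.imread("pics/w7.png")
print(im[218,285],im[120,300],im[218,250])
for lo in(170,185,200): rings(im,(260,160,120,110),.036,lo)
E
```

```text
[195 225 228] [148 183 189] [126 158 163]
225 [274 181  83  79] (array([0.4272, 0.1444, 0.0326]), np.float64(0.0002))
138 [290 196  51  50] (array([0.4272, 0.1443, 0.0202]), np.float64(0.0002))
221 [275 181  81  78] (array([0.4273, 0.1444, 0.0319]), np.float64(0.0002))
142 [289 196  53  51] (array([0.4271, 0.1443, 0.0208]), np.float64(0.0002))
```

Request:
arm_command(xyz=[[0, 0, 0], [0, 0, 0], [0, 0, 0], [0, 0, 0], [0, 0, 0]], rot=[[0, 0, 0.1], [0, 0, 0.2], [0, 0, 0.3], [0, 0, 0.4], [0, 0, 0.4]])

```text
time: 18.25
ee_pos: [0.4252, 0.1388, 0.1374]
eef_rot: [0.92, 0.391, 0.0, -0.0]
ft_force: [-0.2, -0.6, -0.7]
width: 0.0871
grip_force: 0.0
```

Run:
```python
from h import *
s=r.read_state(); print(s["time"],s["ee_pos"],s["eef_rot"],s["joint_positions"])
r.camera("wrist"); spots("wrist",NAMES[2:3])
```

```text
18.25 [0.42516154 0.13875735 0.13736483] [ 9.20190538e-01  3.91470782e-01  2.42642982e-05 -3.10077614e-06] [ 0.90756405  0.11850801 -1.35602871  1.93529546  0.12506971  1.18362748
 -1.26076075]
wrist seal_roll_center 0.72 [0.4254 0.1441 0.0219] [316. 217.]
```

Run:
```python
from h import *
for i in range(5):
    r.camera("wrist"); s=r.read_state(); print(s["time"],np.round(s["joint_positions"],3),np.round(s["joint_vel"],3),np.round(s["joint_torque"],1))
```

```text
18.4 [ 0.907  0.118 -1.355  1.935  0.125  1.184 -1.269] [-0.003 -0.001  0.004  0.001  0.    -0.002  0.007] [  0.1 -17.2  -4.3 -36.8  -0.   -0.1   0.1]
18.45 [ 0.907  0.118 -1.355  1.935  0.125  1.184 -1.268] [-0.001  0.002  0.    -0.001  0.001  0.001  0.011] [  0.1 -17.2  -4.3 -36.8  -0.   -0.1   0. ]
18.5 [ 0.906  0.118 -1.355  1.935  0.125  1.184 -1.268] [-0.001 -0.001 -0.     0.002  0.002  0.001  0.011] [  0.1 -17.2  -4.2 -36.8  -0.   -0.1  -0. ]
18.55 [ 0.906  0.118 -1.355  1.935  0.125  1.184 -1.267] [ 0.001 -0.001 -0.002 -0.     0.001 -0.003  0.008] [  0.1 -17.2  -4.2 -36.8  -0.   -0.1  -0. ]
18.6 [ 0.906  0.118 -1.355  1.935  0.125  1.184 -1.267] [ 0.001 -0.    -0.001 -0.001  0.001  0.     0.004] [  0.  -17.2  -4.2 -36.8  -0.   -0.1  -0. ]
```

Request:
arm_command(xyz=[[0.002, 0.0055, 0], [0.002, 0.0055, 0], [0.002, 0.0055, 0], [0.002, 0.0055, 0], [0.002, 0.0055, 0], [0.002, 0.0055, 0], [0.002, 0.0055, 0], [0.002, 0.0055, 0], [0.002, 0.0055, 0]], rot=[[0, 0, -0.115], [0, 0, -0.23], [0, 0, -0.345], [0, 0, -0.46], [0, 0, -0.575], [0, 0, -0.69], [0, 0, -0.8], [0, 0, -0.8], [0, 0, -0.8]])

```text
time: 19.35
ee_pos: [0.4271, 0.1444, 0.1374]
eef_rot: [1.0, 0.001, 0.0, 0.0]
ft_force: [0.6, -0.0, -0.0]
width: 0.0868
grip_force: 0.0
```

Run:
```python
from h import *
s=r.read_state(); print(s["time"],s["ee_pos"],s["eef_rot"],s["joint_positions"])
im=save("wrist","w8.png")[:,:,::-1]; spots("wrist",NAMES[2:5]); rings(im,(260,160,120,110),.036,185); rings(im,(260,160,120,110),.036,175)
```

```text
19.35 [0.42713126 0.14436263 0.13738332] [9.99998967e-01 1.43164027e-03 4.72933586e-05 1.17436724e-04] [ 0.7821423   0.101361   -1.23423853  1.92908562  0.10372051  1.18084622
 -2.05797355]
wrist seal_roll_center 0.84 [0.4241 0.1421 0.0212] [323. 224.]
wrist drag_weight_center 0.71 [0.4218 0.0325 0.0192] [452. 226.]
218 [282 186  81  77] (array([0.4272, 0.1435, 0.0318]), np.float64(0.0002))
142 [296 201  53  50] (array([0.4269, 0.1434, 0.0207]), np.float64(0.0002))
222 [282 186  81  78] (array([0.4271, 0.1435, 0.0324]), np.float64(0.0002))
138 [297 201  51  50] (array([0.427 , 0.1435, 0.0203]), np.float64(0.0002))
```

Request:
arm_command(xyz=[[0, 0, -0.03], [0, 0, -0.06], [0, 0, -0.09], [0, 0, -0.115], [0, 0, -0.13], [0, 0, -0.14], [0, 0, -0.146], [0, 0, -0.148], [0, 0, -0.148]], rot=[[0, 0, 0], [0, 0, 0], [0, 0, 0], [0, 0, 0], [0, 0, 0], [0, 0, 0], [0, 0, 0], [0, 0, 0], [0, 0, 0]])

```text
time: 20.3
ee_pos: [0.4275, 0.1444, -0.0103]
eef_rot: [1.0, 0.0, 0.0, -0.0]
ft_force: [-0.7, 0.4, -0.5]
width: 0.0872
grip_force: 0.0
```

Request:
arm_command(xyz=[[0, 0, 0], [0, 0, 0], [0, 0, 0], [0, 0, 0], [0, 0, 0], [0, 0, 0]], rot=[[0, 0, 0], [0, 0, 0], [0, 0, 0], [0, 0, 0], [0, 0, 0], [0, 0, 0]], grip=0.6, squeeze=25)

```text
time: 20.8
ee_pos: [0.4275, 0.1442, -0.0103]
eef_rot: [1.0, -0.0, 0.0, 0.0]
ft_force: [-0.4, -1.1, 5.8]
width: 0.0647
grip_force: 25.0
```

Run:
```python
from h import *
s=r.read_state(); print(s["time"],s["ee_pos"],s["joint_positions"],s["width"],s["grip_force"])
```

```text
20.8 [ 0.42750627  0.14417039 -0.01026768] [ 0.54130401  0.39306161 -1.06978612  2.07153231  0.43645976  0.92106742
 -2.34039176] 0.06470138979223906 25.000834856182337
```

Roll gripped. I lift it and carry it over the spindle.

Request:
arm_command(xyz=[[0, 0, 0.02], [0, 0, 0.05], [0, 0, 0.085], [0, 0, 0.115], [-0.006, -0.035, 0.125], [-0.013, -0.075, 0.125], [-0.019, -0.115, 0.125], [-0.025, -0.15, 0.125], [-0.032, -0.19, 0.125], [-0.038, -0.23, 0.125], [-0.044, -0.265, 0.125], [-0.05, -0.3, 0.125], [-0.056, -0.335, 0.125], [-0.062, -0.37, 0.125], [-0.067, -0.4, 0.125], [-0.07, -0.42, 0.125], [-0.072, -0.432, 0.125], [-0.072, -0.4362, 0.12], [-0.072, -0.4362, 0.115], [-0.072, -0.4362, 0.115]], rot=[[0, 0, 0], [0, 0, 0], [0, 0, 0], [0, 0, 0], [0, 0, 0], [0, 0, 0], [0, 0, 0], [0, 0, 0], [0, 0, 0], [0, 0, 0], [0, 0, 0], [0, 0, 0], [0, 0, 0], [0, 0, 0], [0, 0, 0], [0, 0, 0], [0, 0, 0], [0, 0, 0], [0, 0, 0], [0, 0, 0]])

```text
time: 22.47
ee_pos: [0.3551, -0.2901, 0.1031]
eef_rot: [1.0, 0.001, -0.001, -0.001]
ft_force: [-0.2, 0.9, -0.5]
width: 0.0647
grip_force: 25.0
```

Request:
arm_command(xyz=[[0, 0, 0], [0, 0, 0], [0, 0, 0], [0, 0, 0]], rot=[[0, 0, 0], [0, 0, 0], [0, 0, 0], [0, 0, 0]])

```text
time: 22.8
ee_pos: [0.3554, -0.2915, 0.1046]
eef_rot: [1.0, 0.0, 0.0, 0.0]
ft_force: [0.8, 0.1, -0.4]
width: 0.0652
grip_force: 25.0
```

Run:
```python
from h import *
s=r.read_state(); print(s["time"],s["ee_pos"],s["joint_positions"],s["width"],s["grip_force"])
save("wrist","w9.png"); spots("wrist",NAMES[:3]);
save("scene","s9.png"); spots("scene",NAMES[:3])
a=cv2.imread("pics/s9.png");b=cv2.imread("pics/w9.png")
cv2.imwrite("pics/c9.png",np.hstack([cv2.resize(a[150:270,425:545],(400,400),interpolation=2),cv2.resize(b[140:340,220:420],(400,400),interpolation=2)]))
```

```text
22.8 [ 0.35542088 -0.29153901  0.10462122] [ 1.3389055   0.10456276 -0.77712764  1.96176196  0.08239852  1.10606837
 -1.04264778] 0.06524634589509014 24.999803225073265
wrist adapter_center 0.58 [ 0.3398 -0.1294  0.0243] [109. 252.]
wrist seal_roll_center 0.9 [ 0.3546 -0.2934  0.1368] [325. 304.]
scene spindle_seat 0.91 [ 0.3557 -0.2921  0.0316] [484. 223.]
scene spindle_seat 0.65 [ 0.3521 -0.2978  0.0481] [488. 218.]
scene adapter_center 0.84 [ 0.3413 -0.126   0.0196] [435. 255.]
scene adapter_center 0.63 [ 0.3526 -0.292   0.0479] [486. 219.]
scene seal_roll_center 0.71 [ 0.3534 -0.291   0.1307] [493. 193.]
```

View pics/c9.png

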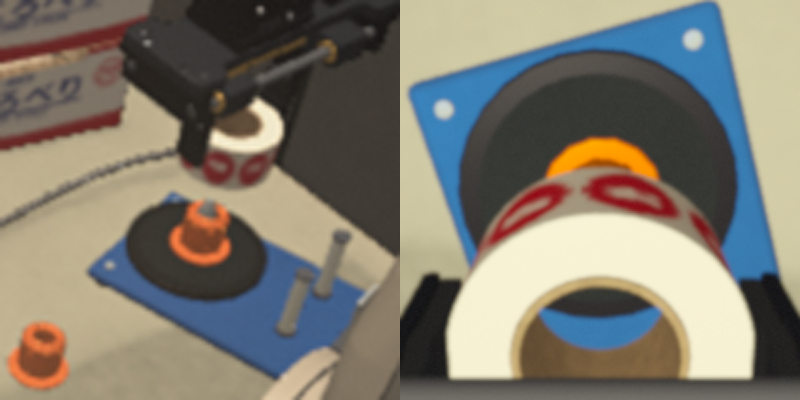

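The roll hangs level, with its column (601) over the adapter (603). I lower it.

Request:
arm_command(xyz=[[0, 0, -0.015], [0, 0, -0.028], [0, 0, -0.038], [0, 0, -0.045], [0, 0, -0.05], [0, 0, -0.055], [0, 0, -0.06], [0, 0, -0.06]], rot=[[0, 0, 0], [0, 0, 0], [0, 0, 0], [0, 0, 0], [0, 0, 0], [0, 0, 0], [0, 0, 0], [0, 0, 0]])

```text
time: 23.87
ee_pos: [0.3549, -0.2917, 0.0437]
eef_rot: [1.0, -0.0, -0.0, -0.0]
ft_force: [0.1, 0.8, -0.5]
width: 0.0651
grip_force: 25.0
```

Underside about 12 mm below the adapter top with no force, so it is threaded.

Request:
arm_command(xyz=[[0, 0, -0.007], [0, 0, -0.013], [0, 0, -0.017], [0, 0, -0.0195], [0, 0, -0.021], [0, 0, -0.021]], rot=[[0, 0, 0], [0, 0, 0], [0, 0, 0], [0, 0, 0], [0, 0, 0], [0, 0, 0]])

```text
time: 24.37
ee_pos: [0.3551, -0.2918, 0.0237]
eef_rot: [1.0, -0.0, -0.0, -0.0]
ft_force: [-2.9, 1.7, 5.6]
width: 0.0649
grip_force: 25.0
```

Seated. I release, lift, and go round to the disc, moving in y first and then x to clear the cartons.

Request:
arm_command(xyz=[[0, 0, 0.0005], [0, 0, 0.0005], [0, 0, 0.0005], [0, 0, 0.0005], [0, 0, 0.03], [0, 0, 0.065], [0, 0, 0.09], [0.01, 0.035, 0.1], [0.02, 0.075, 0.1], [0.03, 0.115, 0.1], [0.04, 0.15, 0.1], [0.05, 0.19, 0.1], [0.06, 0.23, 0.1], [0.07, 0.27, 0.1], [0.08, 0.31, 0.1], [0.09, 0.35, 0.1], [0.1, 0.385, 0.1], [0.13, 0.404, 0.1], [0.165, 0.4045, 0.1], [0.2, 0.4045, 0.1]], rot=[[0, 0, 0], [0, 0, 0], [0, 0, 0], [0, 0, 0], [0, 0, 0], [0, 0, 0], [0, 0, 0], [0, 0, 0], [0, 0, 0], [0, 0, 0], [0, 0, 0], [0, 0, 0], [0, 0, 0], [0, 0, 0], [0, 0, 0], [0, 0, 0], [0, 0, 0], [0, 0, 0], [0, 0, 0], [0, 0, 0]], grip=1.0)

```text
time: 26.03
ee_pos: [0.5563, 0.1142, 0.1226]
eef_rot: [1.0, 0.001, -0.0, 0.0]
ft_force: [0.5, -0.8, 2.3]
width: 0.0868
grip_force: 0.0
```

Request:
arm_command(xyz=[[0.03, 0, 0], [0.0585, 0, 0], [0.0585, 0, 0], [0.0585, 0, 0], [0.0585, 0, 0], [0.0585, 0, 0]], rot=[[0, 0, 0], [0, 0, 0], [0, 0, 0], [0, 0, 0], [0, 0, 0], [0, 0, 0]], grip=0.7)

```text
time: 26.53
ee_pos: [0.6129, 0.1128, 0.1235]
eef_rot: [1.0, 0.0, -0.0, 0.0]
ft_force: [0.3, -0.4, 0.4]
width: 0.0621
grip_force: 0.0
```

Run:
```python
from h import *
s=r.read_state(); print(s["time"],s["ee_pos"],s["eef_rot"],s["joint_positions"],s["width"])
save("wrist","w10.png"); spots("wrist",NAMES[2:5])
save("scene","s10.png"); spots("scene",NAMES[:5])
a=cv2.imread("pics/s10.png");b=cv2.imread("pics/w10.png")
cv2.imwrite("pics/c10.png",np.hstack([cv2.resize(a[170:270,425:525],(400,400),interpolation=2),cv2.resize(b[60:380,160:480],(400,400))]))
rings(b,(220,100,200,200),.004,185)
g=b[100:300,220:420]; m=(g.max(2)<75).astype(np.uint8)
for c in cv2.findContours(m,cv2.RETR_EXTERNAL,cv2.CHAIN_APPROX_NONE)[0]:
    if len(c)>40: print(np.add(cv2.boundingRect(c),[220,100,0,0]))
```

```text
26.5333 [0.61289415 0.11277071 0.12353912] [ 9.99999951e-01  2.17162328e-04 -1.60376278e-05  2.23465835e-04] [ 0.47786051  0.58197317 -1.01798189  1.51850553  0.50381462  1.32399799
 -2.16114246] 0.0621458682714926
wrist guide_disc_center 0.85 [0.614  0.1145 0.0162] [318. 223.]
wrist drag_weight_center 0.76 [0.4223 0.0372 0.0173] [398. 414.]
scene spindle_seat 0.86 [ 0.3545 -0.2934  0.0313] [484. 223.]
scene spindle_seat 0.43 [ 0.3551 -0.2945  0.0483] [486. 218.]
scene adapter_center 0.66 [ 0.3388 -0.1252  0.0217] [436. 255.]
scene adapter_center 0.41 [ 0.3513 -0.2975  0.0458] [488. 219.]
scene seal_roll_center 0.67 [ 0.352  -0.2881  0.0505] [485. 219.]
scene guide_disc_center 0.8 [0.6129 0.1135 0.0144] [292. 226.]
scene drag_weight_center 0.69 [0.4272 0.0322 0.0144] [360. 259.]
269 [270 172  98  95] (array([0.6126, 0.1146, 0.0412]), np.float64(0.0003))
113 [300 205  39  42] (array([0.6078, 0.1144, 0.0173]), np.float64(0.0009))
[387 277  30  23]
[223 277  31  23]
[303 208  33  36]
```

View pics/c10.png

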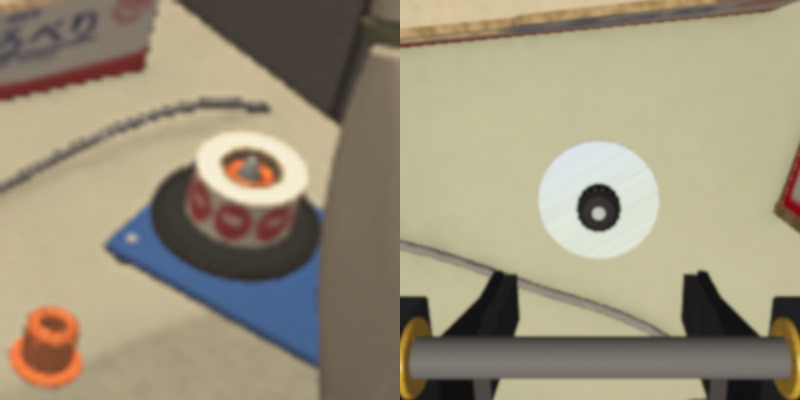

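The roll is seated; in crop (250,170) the orange adapter is just inside its hole. The disc's knob is under the tool at w10 (320,223), so I descend to grip it.

Request:
arm_command(xyz=[[0, 0.0015, -0.03], [0, 0.0015, -0.065], [0, 0.0015, -0.095], [0, 0.0015, -0.115], [0, 0.0015, -0.127], [0, 0.0015, -0.1335], [0, 0.0015, -0.1335], [0, 0.0015, -0.1335]], rot=[[0, 0, 0], [0, 0, 0], [0, 0, 0], [0, 0, 0], [0, 0, 0], [0, 0, 0], [0, 0, 0], [0, 0, 0]])

```text
time: 27.7
ee_pos: [0.6143, 0.1145, -0.009]
eef_rot: [1.0, -0.0, 0.001, -0.0]
ft_force: [0.6, 0.4, 0.2]
width: 0.0612
grip_force: 0.0
```

Request:
arm_command(xyz=[[0, 0, 0], [0, 0, 0], [0, 0, 0], [0, 0, 0], [0, 0, 0], [0, 0, 0], [0, 0, 0], [0, 0, 0], [0, 0, 0]], rot=[[0, 0, 0], [0, 0, 0], [0, 0, 0], [0, 0, 0], [0, 0, 0], [0, 0, 0], [0, 0, 0], [0, 0, 0], [0, 0, 0]], grip=0.2, squeeze=25)

```text
time: 28.45
ee_pos: [0.6137, 0.1141, -0.01]
eef_rot: [1.0, -0.0, 0.0, 0.0]
ft_force: [-0.0, -0.8, 2.0]
width: 0.0267
grip_force: 25.0
```

Request:
arm_command(xyz=[[0, 0, 0.02], [0, 0, 0.05], [-0.01, 0, 0.085], [-0.04, 0, 0.115], [-0.08, 0, 0.125], [-0.12, -0.002, 0.125], [-0.15, -0.02, 0.125], [-0.165, -0.055, 0.125], [-0.175, -0.093, 0.125], [-0.185, -0.131, 0.125], [-0.195, -0.169, 0.125], [-0.205, -0.207, 0.125], [-0.215, -0.245, 0.125], [-0.225, -0.283, 0.125], [-0.235, -0.32, 0.125], [-0.245, -0.355, 0.125], [-0.253, -0.385, 0.125], [-0.257, -0.402, 0.125], [-0.258, -0.406, 0.12], [-0.258, -0.406, 0.118]], rot=[[0, 0, 0], [0, 0, 0], [0, 0, 0], [0, 0, 0], [0, 0, 0], [0, 0, 0], [0, 0, 0], [0, 0, 0], [0, 0, 0], [0, 0, 0], [0, 0, 0], [0, 0, 0], [0, 0, 0], [0, 0, 0], [0, 0, 0], [0, 0, 0], [0, 0, 0], [0, 0, 0], [0, 0, 0], [0, 0, 0]])

```text
time: 30.12
ee_pos: [0.3554, -0.292, 0.1072]
eef_rot: [1.0, -0.001, -0.0, -0.001]
ft_force: [0.6, -0.3, -0.9]
width: 0.0269
grip_force: 25.0
```

Request:
arm_command(xyz=[[0, 0, 0], [0, 0, 0], [0, 0, 0], [0, 0, 0]], rot=[[0, 0, 0], [0, 0, 0], [0, 0, 0], [0, 0, 0]])

```text
time: 30.45
ee_pos: [0.3562, -0.2911, 0.1081]
eef_rot: [1.0, 0.001, 0.0, 0.0]
ft_force: [0.5, 1.0, -0.7]
width: 0.0267
grip_force: 25.0
```

Run:
```python
from h import *
s=r.read_state(); print(s["time"],s["ee_pos"],s["joint_positions"],s["width"],s["grip_force"])
save("wrist","w11.png"); spots("wrist",NAMES[:4]);
b=cv2.imread("pics/w11.png"); rings(b,(200,100,240,300),s["ee_pos"][2]+.014,185)
save("scene","s11.png"); spots("scene",NAMES[:4])
a=cv2.imread("pics/s11.png")
cv2.imwrite("pics/c11.png",np.hstack([cv2.resize(a[140:260,425:545],(400,400),interpolation=2),cv2.resize(b[140:340,220:420],(400,400),interpolation=2)]))
```

```text
30.45 [ 0.35616992 -0.29106692  0.10810737] [ 1.50059285  0.12744491 -0.95152676  1.95122097  0.1158399   1.11841699
 -1.06716949] 0.026715066899916824 24.99983407331456
wrist adapter_center 0.94 [ 0.3414 -0.1279  0.0242] [110. 250.]
wrist guide_disc_center 0.88 [ 0.356  -0.2896  0.1345] [317. 297.]
471 [239 205 162 109] (array([ 0.3595, -0.291 ,  0.0374]), np.float64(0.0122))
scene spindle_seat 0.56 [ 0.3568 -0.2951  0.0352] [484. 221.]
scene adapter_center 0.68 [ 0.3375 -0.1247  0.019 ] [436. 256.]
scene adapter_center 0.45 [ 0.3588 -0.2984  0.0314] [484. 221.]
scene adapter_center 0.42 [ 0.3532 -0.2951  0.0507] [487. 217.]
scene seal_roll_center 0.93 [ 0.3522 -0.2899  0.0505] [486. 218.]
scene guide_disc_center 0.75 [ 0.3522 -0.2938  0.13  ] [494. 193.]
scene guide_disc_center 0.61 [ 0.3553 -0.2952  0.0312] [485. 222.]
scene guide_disc_center 0.32 [ 0.3507 -0.2958  0.0501] [488. 218.]
```

View pics/c11.png

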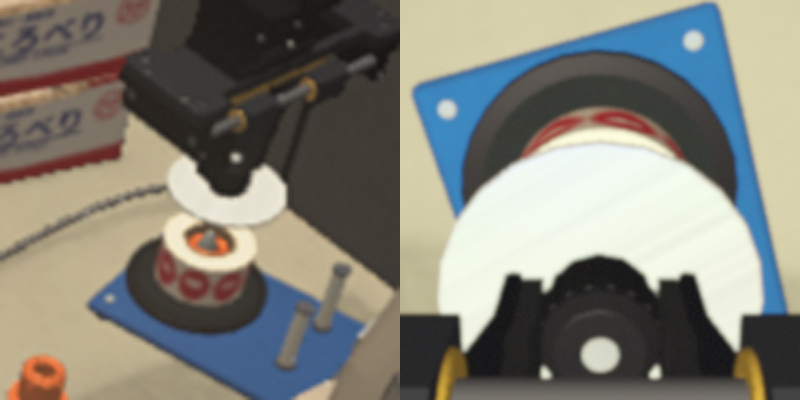

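The disc hangs level above the roll, knob up. I lower it in stages.

Request:
arm_command(xyz=[[0, 0, -0.015], [0, 0, -0.024], [0, 0, -0.03], [0, 0, -0.035], [0, 0, -0.039], [0, 0, -0.039]], rot=[[0, 0, 0], [0, 0, 0], [0, 0, 0], [0, 0, 0], [0, 0, 0], [0, 0, 0]])

```text
time: 31.45
ee_pos: [0.3554, -0.2916, 0.0682]
eef_rot: [1.0, -0.0, -0.0, -0.0]
ft_force: [-0.4, 0.5, -0.8]
width: 0.0269
grip_force: 25.0
```

Request:
arm_command(xyz=[[0, 0, -0.003], [0, 0, -0.005], [0, 0, -0.007], [0, 0, -0.0085], [0, 0, -0.0085]], rot=[[0, 0, 0], [0, 0, 0], [0, 0, 0], [0, 0, 0], [0, 0, 0]])

```text
time: 31.87
ee_pos: [0.3556, -0.2918, 0.0602]
eef_rot: [1.0, -0.0, -0.0, -0.0]
ft_force: [-0.1, -0.2, -1.3]
width: 0.0269
grip_force: 25.0
```

Request:
arm_command(xyz=[[0, 0, -0.001], [0, 0, -0.0015], [0, 0, -0.0015]], rot=[[0, 0, 0], [0, 0, 0], [0, 0, 0]])

```text
time: 32.12
ee_pos: [0.356, -0.2921, 0.0594]
eef_rot: [1.0, -0.0, 0.0, 0.0]
ft_force: [-1.7, 1.7, 5.9]
width: 0.0271
grip_force: 25.0
```

Disc seated. I release, lift, and go to the weight.

Request:
arm_command(xyz=[[0, 0, 0.001], [0, 0, 0.001], [0, 0, 0.001], [0, 0, 0.001], [0, 0, 0.02], [0, 0, 0.05], [0.005, 0.03, 0.065], [0.012, 0.065, 0.065], [0.02, 0.1, 0.065], [0.028, 0.135, 0.065], [0.036, 0.17, 0.065], [0.043, 0.205, 0.065], [0.051, 0.24, 0.065], [0.058, 0.275, 0.065], [0.065, 0.305, 0.065], [0.0685, 0.3245, 0.065], [0.0685, 0.3245, 0.065], [0.0685, 0.3245, 0.065], [0.0685, 0.3245, 0.065]], rot=[[0, 0, 0], [0, 0, 0], [0, 0, 0], [0, 0, 0], [0, 0, 0], [0, 0, 0], [0, 0, -0.04], [0, 0, -0.08], [0, 0, -0.12], [0, 0, -0.16], [0, 0, -0.2], [0, 0, -0.24], [0, 0, -0.28], [0, 0, -0.32], [0, 0, -0.36], [0, 0, -0.4], [0, 0, -0.4], [0, 0, -0.4], [0, 0, -0.4]], grip=1.0)

```text
time: 33.7
ee_pos: [0.4239, 0.032, 0.1237]
eef_rot: [0.98, -0.199, -0.0, 0.0]
ft_force: [-0.1, -0.1, -0.3]
width: 0.087
grip_force: 0.0
```

Run:
```python
from h import *
s=r.read_state(); print(s["time"],s["ee_pos"],s["eef_rot"],s["joint_positions"],s["width"])
save("wrist","w12.png"); spots("wrist",NAMES[4:5])
save("scene","s12.png"); spots("scene",NAMES[2:5])
a=cv2.imread("pics/s12.png");b=cv2.imread("pics/w12.png")
for lo in(155,165,175): rings(b,(230,120,200,150),.030,lo)
cv2.imwrite("pics/c12.png",np.hstack([cv2.resize(a[150:270,415:535],(400,400),interpolation=2),cv2.resize(b[100:340,200:440],(400,400))]))
```

```text
33.7 [0.42394474 0.03197488 0.12371031] [ 9.80087610e-01 -1.98565414e-01 -2.21179668e-04  7.10307176e-05] [ 1.2583202   0.00604878 -1.40178947  1.99997996  0.00654228  1.14106774
 -2.11677898] 0.08702665597163078
wrist drag_weight_center 0.97 [0.4221 0.0302 0.0152] [323. 224.]
scene seal_roll_center 0.67 [ 0.3524 -0.2912  0.0493] [486. 218.]
scene guide_disc_center 0.69 [ 0.3536 -0.2902  0.0833] [488. 208.]
scene drag_weight_center 0.87 [0.4259 0.0308 0.0139] [361. 260.]
scene drag_weight_center 0.52 [ 0.3548 -0.2917  0.0846] [488. 207.]
186 [285 196  67  66] (array([0.424 , 0.0343, 0.0264]), np.float64(0.0003))
127 [295 206  48  45] (array([0.4243, 0.0341, 0.0182]), np.float64(0.0003))
182 [286 196  66  65] (array([0.4243, 0.0343, 0.0257]), np.float64(0.0003))
131 [294 205  50  46] (array([0.4245, 0.0339, 0.0187]), np.float64(0.0003))
317 [287 197  63  61] (array([0.4257, 0.0345, 0.0232]), np.float64(0.0024))
```

View pics/c12.png

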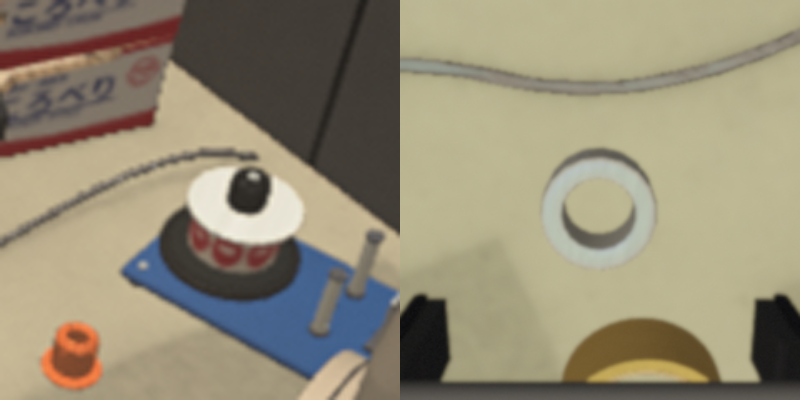

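The disc sits level on the roll, with its knob at crop (250,190). The weight's ring is centred at w12 (319,229). I descend and grip it.

Request:
arm_command(xyz=[[0.0003, 0.002, -0.03], [0.0003, 0.002, -0.06], [0.0003, 0.002, -0.09], [0.0003, 0.002, -0.115], [0.0003, 0.002, -0.128], [0.0003, 0.002, -0.1345], [0.0003, 0.002, -0.1345], [0.0003, 0.002, -0.1345]], rot=[[0, 0, 0], [0, 0, 0], [0, 0, 0], [0, 0, 0], [0, 0, 0], [0, 0, 0], [0, 0, 0], [0, 0, 0]])

```text
time: 34.67
ee_pos: [0.4248, 0.0347, -0.01]
eef_rot: [0.98, -0.199, 0.0, -0.0]
ft_force: [-0.3, 1.0, 0.1]
width: 0.0869
grip_force: 0.0
```

Request:
arm_command(xyz=[[0, 0, 0], [0, 0, 0], [0, 0, 0], [0, 0, 0], [0, 0, 0], [0, 0, 0], [0, 0, 0], [0, 0, 0]], rot=[[0, 0, 0], [0, 0, 0], [0, 0, 0], [0, 0, 0], [0, 0, 0], [0, 0, 0], [0, 0, 0], [0, 0, 0]], grip=0.45, squeeze=40)

```text
time: 35.33
ee_pos: [0.4245, 0.0343, -0.0105]
eef_rot: [0.98, -0.199, -0.0, 0.0]
ft_force: [-1.4, -2.9, 5.9]
width: 0.0545
grip_force: 40.0
```

Run:
```python
from h import *
s=r.read_state(); print(s["time"],s["ee_pos"],s["joint_positions"],s["width"],s["grip_force"])
```

```text
35.3333 [ 0.42448841  0.0342662  -0.01048822] [ 0.89678229  0.37494219 -1.17788929  2.12843289  0.44240544  0.91345709
 -2.50813529] 0.05454900789770206 40.00139454205055
```

Request:
arm_command(xyz=[[0, 0, 0.02], [0, 0, 0.055], [0, -0.005, 0.09], [-0.004, -0.02, 0.12], [-0.009, -0.045, 0.133], [-0.017, -0.08, 0.133], [-0.024, -0.115, 0.133], [-0.032, -0.15, 0.133], [-0.039, -0.185, 0.133], [-0.046, -0.22, 0.133], [-0.054, -0.255, 0.133], [-0.06, -0.285, 0.133], [-0.065, -0.31, 0.133], [-0.068, -0.322, 0.133], [-0.0687, -0.326, 0.133], [-0.0687, -0.326, 0.133], [-0.0687, -0.326, 0.133], [-0.0687, -0.326, 0.133], [-0.0687, -0.326, 0.133]], rot=[[0, 0, 0], [0, 0, 0], [0, 0, 0], [0, 0, 0.04], [0, 0, 0.08], [0, 0, 0.12], [0, 0, 0.16], [0, 0, 0.2], [0, 0, 0.24], [0, 0, 0.28], [0, 0, 0.32], [0, 0, 0.36], [0, 0, 0.4], [0, 0, 0.4], [0, 0, 0.4], [0, 0, 0.4], [0, 0, 0.4], [0, 0, 0.4], [0, 0, 0.4]])

```text
time: 36.92
ee_pos: [0.3563, -0.2902, 0.1225]
eef_rot: [1.0, 0.001, -0.0, 0.0]
ft_force: [0.7, 1.0, -3.1]
width: 0.0547
grip_force: 40.0
```

Run:
```python
from h import *
s=r.read_state(); print(s["time"],s["ee_pos"],s["joint_positions"],s["width"],s["grip_force"],s["ft_force"])
for i in range(2):
  r.camera("scene"); spots("scene",NAMES[3:5]); r.camera("wrist"); spots("wrist",NAMES[3:5])
```

```text
36.9167 [ 0.3562524  -0.29022186  0.12248494] [ 1.56663216  0.11538806 -1.01608472  1.93342335  0.10810175  1.14922193
 -1.05998049] 0.05472813173397048 39.998240854474716 [ 0.67006227  0.9934206  -3.09320337]
scene guide_disc_center 0.82 [ 0.3545 -0.2924  0.0863] [489. 207.]
scene drag_weight_center 0.59 [ 0.3581 -0.2905  0.1484] [493. 186.]
scene guide_disc_center 0.69 [ 0.3546 -0.2916  0.084 ] [488. 207.]
scene drag_weight_center 0.92 [ 0.3568 -0.2936  0.1485] [494. 186.]
```

Request:
arm_command(xyz=[[-0.0006, 0, -0.012], [-0.0006, 0, -0.022], [-0.0006, 0, -0.03], [-0.0006, 0, -0.036], [-0.0006, 0, -0.042], [-0.0006, 0, -0.042]], rot=[[0, 0, 0], [0, 0, 0], [0, 0, 0], [0, 0, 0], [0, 0, 0], [0, 0, 0]])

```text
time: 38.02
ee_pos: [0.3546, -0.2908, 0.079]
eef_rot: [1.0, 0.0, -0.001, -0.001]
ft_force: [1.4, 0.9, -2.6]
width: 0.0549
grip_force: 40.0
```

Threaded freely over the knob. I lower it to the disc.

Request:
arm_command(xyz=[[0, 0, -0.005], [0, 0, -0.009], [0, 0, -0.012], [0, 0, -0.0145], [0, 0, -0.016], [0, 0, -0.016]], rot=[[0, 0, 0], [0, 0, 0], [0, 0, 0], [0, 0, 0], [0, 0, 0], [0, 0, 0]])

```text
time: 38.52
ee_pos: [0.355, -0.2913, 0.0641]
eef_rot: [1.0, -0.0, -0.0, -0.0]
ft_force: [0.1, 0.7, -2.0]
width: 0.055
grip_force: 40.0
```

Request:
arm_command(xyz=[[0, 0, -0.001], [0, 0, -0.002], [0, 0, -0.002]], rot=[[0, 0, 0], [0, 0, 0], [0, 0, 0]])

```text
time: 38.77
ee_pos: [0.3557, -0.2916, 0.0631]
eef_rot: [1.0, -0.0, 0.0, 0.0]
ft_force: [-1.6, 2.9, 5.1]
width: 0.0549
grip_force: 40.0
```

Contact at the seated height. I release and withdraw up and away.

Request:
arm_command(xyz=[[0, 0, 0.0005], [0, 0, 0.0005], [0, 0, 0.0005], [0, 0, 0.0005], [0, 0, 0.0005], [0, 0, 0.0005], [0, 0, 0.02], [0, 0, 0.045], [0, 0, 0.08], [0, 0.01, 0.11], [0.01, 0.05, 0.12], [0.02, 0.09, 0.12], [0.03, 0.13, 0.12], [0.035, 0.16, 0.12], [0.035, 0.16, 0.12], [0.035, 0.16, 0.12]], rot=[[0, 0, 0], [0, 0, 0], [0, 0, 0], [0, 0, 0], [0, 0, 0], [0, 0, 0], [0, 0, 0], [0, 0, 0], [0, 0, 0], [0, 0, 0], [0, 0, 0], [0, 0, 0], [0, 0, 0], [0, 0, 0], [0, 0, 0], [0, 0, 0]], grip=1.0)

```text
time: 40.1
ee_pos: [0.3904, -0.1304, 0.1825]
eef_rot: [1.0, 0.001, -0.0, 0.001]
ft_force: [0.7, -0.8, 0.6]
width: 0.0869
grip_force: 0.0
```

Run:
```python
from h import *
s=r.read_state(); print(s["time"],s["ee_pos"],s["joint_positions"],s["width"])
for c in("scene","top","wrist"):
  im=save(c,"end_%s.png"%c); spots(c,NAMES[:7])
b=cv2.imread("pics/end_wrist.png"); print(pix("wrist",[.3555,-.292,.104]))
for lo in (155,170): rings(b,(300,130,339,170),.104,lo); rings(b,(300,130,339,170),.074,lo)
```

```text
40.1 [ 0.39041229 -0.1304477   0.18252076] [ 1.50776119 -0.20107793 -1.14077467  1.95236475 -0.18822419  1.27837387
 -1.13844502] 0.08688888234101619
scene spindle_seat 0.95 [ 0.3578 -0.2936  0.0327] [483. 222.]
scene adapter_center 0.69 [ 0.3394 -0.1275  0.0199] [436. 255.]
scene seal_roll_center 0.7 [ 0.3559 -0.293   0.0489] [485. 217.]
scene drag_weight_center 0.62 [ 0.3551 -0.2938  0.091 ] [489. 205.]
scene wide_adapter_center 0.68 [0.3791 0.3494 0.0208] [250. 329.]
scene tea_bottle_center 0.7 [0.5872 0.4772 0.0729] [152. 273.]
top adapter_center 0.56 [ 0.3404 -0.1345  0.018 ] [398. 285.]
top wide_adapter_center 0.95 [0.3793 0.351  0.0166] [234. 273.]
top tea_bottle_center 0.94 [0.5851 0.473  0.073 ] [189. 202.]
wrist adapter_center 0.79 [ 0.3394 -0.127   0.0228] [316. 259.]
wrist guide_disc_center 0.73 [ 0.3536 -0.2904  0.0853] [513. 270.]
wrist drag_weight_center 0.6 [ 0.3547 -0.2893  0.0921] [517. 272.]
[528. 276.]
367 [459 217 103  83] (array([ 0.3672, -0.2743,  0.0363]), np.float64(0.0106))
195 [475 232  69  66] (array([ 0.3658, -0.2757,  0.0251]), np.float64(0.0064))
367 [459 217 103  83] (array([ 0.3555, -0.2903,  0.0403]), np.float64(0.0118))
195 [475 232  69  66] (array([ 0.354 , -0.2919,  0.0279]), np.float64(0.0071))
575 [459 218 101  82] (array([ 0.3635, -0.28  ,  0.03  ]), np.float64(0.0096))
575 [459 218 101  82] (array([ 0.3514, -0.2967,  0.0334]), np.float64(0.0106))
```

The weight reads about 0.09 m high, where 0.089 m is expected seated. The bystanders have not moved and the gripper is clear, so I hand in.

```bash
python3 -c "
from bench import r
print(r.close_job())"
```

```text
the job is handed in; nothing more can be done
None
```

The adapter, seal roll, guide disc and drag weight went on the spindle in that order, each lowered to contact at its seated height, and the job was handed in at about 40 s (limit 106 s) with no verdict returned; the first adapter grip slipped and was redone, and the weight's seating was checked by contact and the networks, not by eye.

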